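# Set the panel stop in its hidden groove

## Task

Take the orange-handled panel stop out of its wooden parking block, put its foot through the wide square opening of the aluminium rail and drag it along the slot, foot on the hidden track, until it drops into the groove under the cover. Stop there, see that it is fully home with its steel collar down on the cover, and leave it standing, let go. Leave the tape, can, scraper and brush pot where they are.

Things in the scene. Friction and masses are not known exactly. Their poses are not given: they have to be found in the camera images.
- rail: Hollow aluminium rail fixed to the table, 90 mm wide (its x), 440 mm long (its y), 48 mm high; origin at table level under its centre, z up. Its 4 mm thick cover has a keyhole slot along the rail's y: a square opening, then a narrow slot.
- opening (a point): Centre of the square opening, 36 x 36 mm, in the rail's cover, at the cover's top (48 mm up), at rail x=0, y=+90 mm; blue stripes on its two sides.
- slot_end (a point): Far end of the slot, at the cover's top, at rail x=0, y=-100 mm. The slot, 18 mm wide and straight, runs here from the opening.
- track (a point): Mid point of the flat black track under the slot, 22 mm above the table (22 mm clear up to the cover), at rail y=-15 mm. One groove crosses the track, 20 mm wide along rail y, 14 mm deep, as wide as the track. Its centre lies anywhere from rail y=+35 to y=-65 mm, new each time; it is not reported and must be felt.
- stop: Panel stop, 0.2 to 0.35 kg, 100 mm tall; origin at the centre of its foot's underside, z up. Steel foot 24 mm (x) by 14 mm (y), 10 mm high; it passes the opening but not the slot, so it enters at the opening, its x across the slot. Round steel shank 9 mm thick. On the track its origin is 22 mm above the table; fully home in the groove 10 mm.
- handle (a point): Grip point in the upright orange handle, 26 mm (stop x) by 24 mm (stop y), which reaches from 46 to 100 mm above the stop's origin; this point is 78 mm above it. Pinch it from above.
- collar (a point): Underside of the stop's steel collar, 44 mm (x) by 40 mm (y), 8 mm thick, 38 mm above the stop's origin. It hangs 12 mm over the cover while the foot is on the track and lies on the cover when the foot is fully home.
- dock: Wooden parking block fixed to the table, 80 x 80 x 45 mm high, origin at table level under its centre; a pocket about 31 mm (x) by 23 mm (y), 41 mm deep in its top takes the stop's foot. At the start the stop hangs in it by its collar, centred, turned as the block is, its origin 7 mm above the table. Lift the stop at least 40 mm to clear it.
- tape: Bystander: roll of blue masking tape lying flat, 100 mm across, 25 mm high; origin at the centre of its underside.
- can: Bystander: blue spray can, 64 mm across, 170 mm tall; origin at the centre of its underside.
- scraper: Bystander: flat spatula-like scraper lying on the table.
- brush_pot: Bystander: terracotta pot with brushes, 90 mm across, about 200 mm tall with the brushes; origin at the centre of its underside.
There are look-alikes about, which are no part of the job. Of the things like the stop, leave any that is green or purple; of the rest the smaller one is meant.

How it is judged:
On the way:
1. the stop's foot rides on the track under the cover, past the opening (z of stop in the frame of rail between 0.018 and 0.036 m and y of stop in the frame of rail between -0.105 and 0.07 m and x of stop in the frame of rail between -0.012 and 0.012 m), for 0.1 s.
At the end, for the whole second after the job is handed in: The stop stands in the groove under the slot, its origin less than 13.5 mm above the table (collar within 3.5 mm of lying on the cover), within 12 mm of the slot's centre line, tilted less than 0.1 rad, at rest (z of stop in the frame of rail between 0.004 and 0.0135 m and y of stop in the frame of rail between -0.08 and 0.05 m and x of stop in the frame of rail between -0.012 and 0.012 m and angle between stop's own z axis and vertical below 0.1 rad and linear speed of stop below 0.02 m/s); the robot touches nothing.
It fails at once if the roll of masking tape is pushed more than 30 mm from its place (distance of tape from where it was at the start of the episode above 0.03 m).
It fails at once if the spray can is pushed more than 30 mm from its place (distance of can from where it was at the start of the episode above 0.03 m).
It fails at once if the scraper is pushed more than 30 mm from its place (distance of scraper from where it was at the start of the episode above 0.03 m).
It fails at once if the brush pot is pushed more than 30 mm from its place (distance of brush_pot from where it was at the start of the episode above 0.03 m).
It also fails if it takes over 64 s, if anything falls off the work surface, if the arm or the gripper's body presses on something with over 40 N, if the wrist force passes 120 N, or if a joint passes its speed limit or range.

## Robot

A 6-joint arm with a two-finger parallel gripper is mounted at the origin on the work surface. World frame = base frame: x ahead of the robot, y to its left, z up, the work surface at z = 0. Lengths are in m, angles in rad, forces in N, time in s.
With the tool pointing down it reaches from about 0.3 to 0.775 m from the base axis. Payload 14.6 kg.
Tool frame: the origin (TCP) lies at the very end of the fingers, on their centre line; the grasp point (between the pads) lies manip.grip_point_offset behind it (manip.grip_point_offset is the distance from the TCP to the grasp point, in m); z points along the fingers, y is the line along which they close (so a half turn about z gives the same grasp; the last joint's range is limited). The gripper opens to 85 mm and grips with 20 to 120 N. Pads are 22 mm wide; open, the fingers measure 114 mm over their backs; the gripper's body (76 mm by 85 mm) begins 54 mm behind the grasp point. The pads swing forward as they close: fully open they stand 13 mm farther back than shut.
Start: joints at [-1.238, 0.3, 1.521, -0, 1.321, -0.067], TCP at [0.214, -0.507, 0.193] pointing down, gripper open.
Joint ranges: [-3.03, 3.03], [-0.79, 2.21], [0.23, 2.52], [-1.04, 4.18], [0, 3.07], [-2.55, 2.55]. Speed limits (rad/s): [2.22, 2.22, 2.57, 3.14, 3.14, 3.14].

## Interface

Orientations are given as [roll, pitch, yaw] about the fixed x, y, z axes, in that order (R = Rz(yaw) Ry(pitch) Rx(roll)).
In Python, from bench import manip gives the robot as it stands.
- The arm moves only by the tool send_rows, never from a script. Its argument "commands" is a list of rows, each an object with "hand": the opening, from 0 (shut) to 1 (fully open); "slide": the shift along the tool's x, y, z in m, a list of three; "yaw": the turn about the tool's z in degrees. In form: [{"hand": hand, "slide": [x, y, z], "yaw": yaw}, ...]. A call has 1 to 10 rows; each row shifts and turns the commanded pose from where the row before left it, along the tool's axes as they then stand; what a row does not reach is not made up. A row lasts 1/12 s, in which the tool goes at most 41.7 mm and 7.16 degrees, less where a joint would pass 70% of its speed; a pose out of reach is approached as far as the arm can. A call is refused whole if a number of a shift passes 0.0417 or a number of a turn 7.16, either way. A call with a gripper value outside its range is refused whole. The fingers move at their own pace and stop on an object; "force" is the grip in N (left out, the last holds). Time passes only in rows, so rows that do not move let the fingers close. It gives the time, the measured TCP pose, the force, the opening and the grip force at its end, in the units of the state.
- manip.state(): the state, without advancing time (a new reading comes with each control period).
- manip.camera(name): name is "side" or "top"; returns (picture, depth): 480x640x3 uint8, red, green, blue; 480x640 float32, m along the optical axis (not along the pixel's ray), 0 where there is no reading.
- manip.calibration(name): a dict with "vertical_fov" (degrees; the focal length in pixels is half the picture's height over the tangent of half this angle, whatever the lens; pixels are square), "cx", "cy" (the principal point, pixels), "cam_to_world" (4x4, takes a point from camera to world coordinates). Camera axes: x right, y up, looking along -z (the intrinsics and any distortion apply to the point x, -y, -z); pixel columns grow to the right and rows downward; lengths in m; the calibration is good to about 2 mm. A picture is of the moment at which its call begins. calibration takes no time and is no camera call.
- manip.close_job(): hands the job in; it is judged then, once.
The state is a dict: "time": time; "joint_pos": joint angles; "joint_velocities": joint speeds; "joint_torque": joint torques, N m; "tool_pos": TCP position; "tool_rot": TCP orientation; "force": force on the tool from outside, world axes, zero at the start; "moment": the same for the moment, N m; "width": finger opening in m; "grasp_force": force on a finger pad.
Only numpy, scipy, OpenCV 4.12 (cv2) and the standard library are available. Lean on these libraries where they do the work, as an engineer would, in place of code of your own. Each camera call takes 0.05 s, during which the arm holds its last target. There are 200 camera calls.

## Working session

There is one attempt and no reset: what is moved stays moved. The work goes in short steps, Python scripts to look and compute and a tool call to move; the robot and the scene stay as the last step left them, time stands still between calls to the robot, and variables do not carry over. Pictures are saved under pics/ and viewed, at most 10 in all, crops included, and the job is handed in when it is done.

Besides the shell and the picture viewer there is one more tool, called after "Request:" by a JSON object that holds its "name" and its "arguments", one argument or row to a line. send_rows: Moves the arm, as the interface text tells. Its arguments: {"type":"object","properties":{"commands":{"type":"array","items":{"type":"object","properties":{"hand":{"type":"number"},"slide":{"type":"array","items":{"type":"number"}},"yaw":{"type":"number"}}}},"force":{"type":"number"}},"required":["commands"]}

```bash
mkdir -p pics; cat > h.py <<'E'
import numpy as np, cv2
from bench import manip
def K(n):
    c=manip.calibration(n); f=240/np.tan(np.radians(c["vertical_fov"])/2); return f,c["cx"],c["cy"],np.array(c["cam_to_world"]),c
def ray(n,u,v):
    f,cx,cy,T,_=K(n); d=T[:3,:3]@np.array([(u-cx)/f,-(v-cy)/f,-1]); return T[:3,3],d
def onz(n,u,v,z):
    o,d=ray(n,u,v); return o+d*(z-o[2])/d[2]
def cloud(n,D):
    f,cx,cy,T,_=K(n); v,u=np.mgrid[:480,:640]
    P=np.stack([(u-cx)/f*D,-(v-cy)/f*D,-D],-1); return P@T[:3,:3].T+T[:3,3]
def snap(n,name):
    p,d=manip.camera(n); cv2.imwrite(f"pics/{name}.png",cv2.cvtColor(p,cv2.COLOR_RGB2BGR)); np.savez(f"pics/{name}.npz",p=p,d=d); return p,d
E
python3 - <<'E'
from h import *
print(manip.state()); print(manip.grip_point_offset)
for n in("top","side"): snap(n,n+"0"); print(n,manip.calibration(n))
E
```

```text
{'time': 0.0, 'joint_pos': array([-1.23758799e+00,  3.00470342e-01,  1.52163004e+00,  1.58808158e-05,
        1.32070096e+00, -6.65992472e-02]), 'joint_velocities': array([ 7.44909331e-04, -9.32397673e-04,  6.16767002e-04, -1.02731743e-03,
       -1.30538091e-03, -1.29399167e-05]), 'joint_torque': array([-7.05330494e-04, -5.43498123e+01, -3.61796021e+01, -1.39385456e-04,
        3.84559491e-03, -1.68244810e-05]), 'tool_pos': array([ 0.21398634, -0.50634097,  0.19230105]), 'tool_rot': array([-3.14038768e+00, -9.57855179e-05,  3.99803588e-01]), 'force': array([0.71807032, 0.79856708, 0.05087441]), 'moment': array([-0.01669404,  0.06134847,  0.0053836 ]), 'grasp_force': 0.0, 'width': 0.08587338596467914}
0.0187
top {'vertical_fov': 46.24915935795955, 'cx': 324.56205221001625, 'cy': 241.78703194577338, 'cam_to_world': array([[ 0.01315065,  0.9980026 , -0.06178898,  0.4596833 ],
       [-0.99963175,  0.01165492, -0.02450546, -0.02401653],
       [-0.02373637,  0.06208849,  0.99778836,  1.41129861],
       [ 0.        ,  0.        ,  0.        ,  1.        ]])}
side {'vertical_fov': 46.443598009264875, 'cx': 314.57821783593073, 'cy': 250.49996968084673, 'cam_to_world': array([[-0.97653358,  0.14206917, -0.16185954,  0.35289088],
       [-0.21489377, -0.69247555,  0.68869317,  0.81921842],
       [-0.0142417 ,  0.70731461,  0.70675541,  0.92856412],
       [ 0.        ,  0.        ,  0.        ,  1.        ]])}
```

View pics/top0.png

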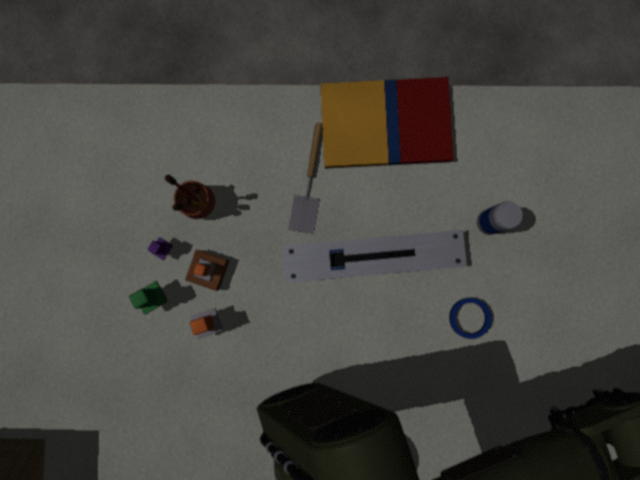

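View pics/side0.png

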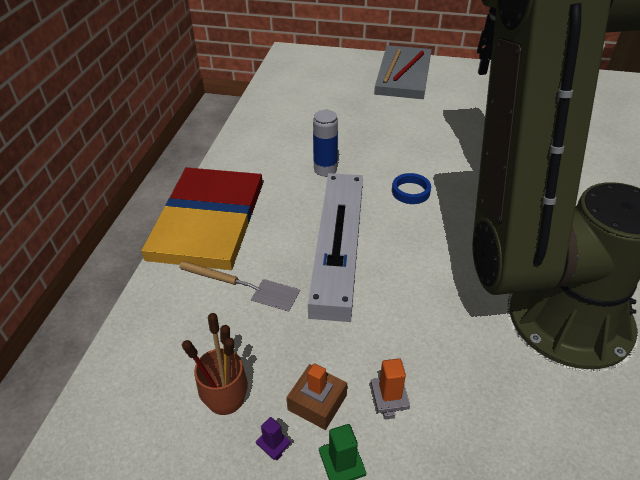

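The top view shows the docked stop at (207,268), the big orange look-alike at (205,322), the opening at (337,259) and the slot end at (415,252). The side view agrees: docked stop at (317,380), opening at (335,260).

```bash
cat > m.py <<'E'
from h import *
R={}
for n in("top","side"):
    z=np.load(f"pics/{n}0.npz"); p,D=z["p"],z["d"]; C=cloud(n,D); hsv=cv2.cvtColor(p,cv2.COLOR_RGB2HSV)
    print(n,"table z",np.median(C[...,2][(D>0)&(abs(C[...,2])<.02)]))
    def rect(m,nm):
        P=C[m][:,:2].astype(np.float32); r=cv2.minAreaRect(P*1000); print(nm,m.sum(),"z",C[m][:,2].mean().round(4),np.round(r[0],1),np.round(r[1],1),round(r[2],1))
    def big(m):
        k,l,s,c=cv2.connectedComponentsWithStats(m.astype(np.uint8)); i=1+np.argmax(s[1:,4]); return l==i
    X,Y,Z=C[...,0],C[...,1],C[...,2]
    u,v=((207,268) if n=="top" else (317,380)); V,U=np.mgrid[:480,:640]; near=(abs(U-u)<35)&(abs(V-v)<50)&(D>0)
    org=(hsv[...,0]<12)&(hsv[...,1]>190)&(hsv[...,2]>120)
    a=near&org; a=big(a); print("orange px",U[a].min(),U[a].max(),V[a].min(),V[a].max())
    zt=np.percentile(Z[a],95); rect(a&(Z>zt-.006),"handle top"); print(zt)
    if n=="top": dx=(a&(Z>zt-.006)); c0=[X[dx].mean(),Y[dx].mean()]
    rect(big(near&(abs(Z-.045)<.006)&(np.hypot(X-c0[0],Y-c0[1])<.07)),"dock top")
    rm=(abs(Z-.048)<.008)&(X>.2)&(X<.62)&(D>0)&(hsv[...,1]<70)
    ru,rv=((300,262) if n=="top" else (330,285))
    k,l=cv2.connectedComponents(rm.astype(np.uint8)); m=l==l[rv,ru]; rect(m,"rail")
    # dark slot within rail hull, on cover plane
    H=np.zeros((480,640),np.uint8); cv2.fillConvexPoly(H,cv2.convexHull(np.argwhere(m)[:,::-1].astype(np.int32)),1)
    H=cv2.erode(H,np.ones((13,13)))
    bl=(H>0)&(hsv[...,2]<75); bl=big(bl)
    Q=np.array([onz(n,x,y,.048)[:2] for y,x in np.argwhere(bl)],np.float32); r=cv2.minAreaRect(Q*1000); print("slot",len(Q),np.round(r[0],1),np.round(r[1],1),round(r[2],1),np.round(cv2.boxPoints(r),0).tolist())
    blue=(H>0)&(hsv[...,0]>95)&(hsv[...,0]<130)&(hsv[...,1]>120)&(hsv[...,2]>50)
    Q=np.array([onz(n,x,y,.048)[:2] for y,x in np.argwhere(blue)]); print("blue",len(Q),Q.mean(0) if len(Q) else 0)
E
python3 m.py
```

```text
top table z -0.00185656547136559Traceback (most recent call last):
  File "m.py", line 13, in <module>
    a=near&org; a=big(a); print("orange px",U[a].min(),U[a].max(),V[a].min(),V[a].max())
                  ~~~^^^
  File "m.py", line 9, in big
    k,l,s,c=cv2.connectedComponentsWithStats(m.astype(np.uint8)); i=1+np.argmax(s[1:,4]); return l==i
                                                                      ~~~~~~~~~^^^^^^^^^
    return _wrapfunc(a, 'argmax', axis=axis, out=out, **kwds)
    return bound(*args, **kwds)
ValueError: attempt to get argmax of an empty sequence
```

```bash
sed -i 's/abs(V-v)<50/abs(V-v)<38/; s/hsv\[...,1\]>190)&(hsv\[...,2\]>120)/hsv[...,1]>170)\&(hsv[...,2]>150)/' m.py
python3 - <<'E'
from h import *
for n,u,v in(("top",202,269),("side",317,376),("top",195,280),("top",300,265),("top",337,259),("top",390,255)):
    z=np.load(f"pics/{n}0.npz"); h=cv2.cvtColor(z["p"],cv2.COLOR_RGB2HSV); print(n,h[v,u],z["d"][v,u],cloud(n,z["d"])[v,u])
E
python3 m.py
```

```text
top [ 10 198 107] 1.3163323 [0.47363179 0.29445854 0.10073401]
side [ 10 208 178] 0.950107 [0.47237381 0.31161319 0.10623823]
top [ 13 162  63] 1.3701266 [0.44721373 0.32422027 0.04591549]
top [120  15 100] 1.3636755 [0.48694701 0.0683212  0.04855661]
top [120  23  11] 1.3919791 [ 0.50354923 -0.02119746  0.0190198 ]
top [90 73  7] 1.385356 [ 0.51489902 -0.15169438  0.0231555 ]
top table z -0.00185656547136559Traceback (most recent call last):
  File "m.py", line 13, in <module>
    a=near&org; a=big(a); print("orange px",U[a].min(),U[a].max(),V[a].min(),V[a].max())
                  ~~~^^^
  File "m.py", line 9, in big
    k,l,s,c=cv2.connectedComponentsWithStats(m.astype(np.uint8)); i=1+np.argmax(s[1:,4]); return l==i
                                                                      ~~~~~~~~~^^^^^^^^^
    return _wrapfunc(a, 'argmax', axis=axis, out=out, **kwds)
    return bound(*args, **kwds)
ValueError: attempt to get argmax of an empty sequence
```

```bash
sed -i 's/hsv\[...,2\]>150)/hsv[...,2]>85)/; s/hsv\[...,2\]<75/hsv[...,2]<(50 if n=="top" else 75)/; s/\[...,2\]>50)/[...,2]>30)/' m.py; python3 m.py
```

```text
top table z -0.00185656547136559
orange px 194 203 264 274
handle top 52 z 0.1068 [474. 301.] [19.9 20.2] 75.6
0.10962880741310688
dock top 775 z 0.0441 [473.5 300.5] [81.4 80.3] 72.1
rail 5805 z 0.0462 [ 512.4 -110.2] [ 90.  440.6] 5.9
slot 703 [ 505.8 -106. ] [ 39.  204.1] 2.3 [[482.0, -5.0], [490.0, -209.0], [529.0, -207.0], [521.0, -3.0]]
blue 38 [ 0.50329568 -0.02137304]
side table z -0.000677504460679601
orange px 307 325 364 393
handle top 182 z 0.1058 [476. 302.] [23.5 26.3] 73.8
0.1076138749151594
dock top 1212 z 0.0445 [476.2 300.7] [82.1 81.8] 72.2
rail 4702 z 0.0472 [ 514.9 -108.8] [ 90.3 445.5] 6.0
slot 569 [ 513.6 -103.7] [ 35.8 203.4] 5.7 [[486.0, -4.0], [506.0, -207.0], [542.0, -203.0], [521.0, -1.0]]
blue 57 [ 0.50344732 -0.02068005]
```

```bash
python3 - <<'E'
from h import *
for n,(u,v) in(("top",(205,270)),("side",(317,385))):
    z=np.load(f"pics/{n}0.npz"); p,D=z["p"],z["d"]; C=cloud(n,D); hsv=cv2.cvtColor(p,cv2.COLOR_RGB2HSV)
    V,U=np.mgrid[:480,:640]; near=(abs(U-u)<30)&(abs(V-v)<38)
    c=np.array([.475,.3006])
    for nm,m in(("collar",near&(hsv[...,1]<110)&(np.hypot(C[...,0]-c[0],C[...,1]-c[1])<.045)&(C[...,2]>.038)),("handle",near&(hsv[...,0]<14)&(hsv[...,1]>170)&(C[...,2]>.068))):
        print(n,nm,m.sum(),C[m][:,2].mean() if m.any() else 0)
        if not m.any(): continue
        zz=.053 if nm=="collar" else None
        for src in("ray","cloud"):
            Q=C[m][:,:2] if src=="cloud" or zz is None else np.array([onz(n,x,y,zz)[:2] for y,x in np.argwhere(m)])
            a=np.radians(-17.8); d=Q-c; e=np.c_[d@[np.cos(a),np.sin(a)],d@[-np.sin(a),np.cos(a)]]*1000
            print(src,"ext a(-17.8):",np.percentile(e[:,0],[1,50,99]).round(1),"b(72.2):",np.percentile(e[:,1],[1,50,99]).round(1))
    cv2.imwrite(f"pics/crop_{n}.png",cv2.resize(cv2.cvtColor(p,cv2.COLOR_RGB2BGR)[v-35:v+35,u-45:u+45],(720,560),interpolation=cv2.INTER_CUBIC))
E
```

```text
top collar 234 0.050357192703328335
ray ext a(-17.8): [-39.9   1.8  24.7] b(72.2): [-22.6  -5.9  36.9]
cloud ext a(-17.8): [-40.8   1.6  24.5] b(72.2): [-21.1  -6.5  39.2]
top handle 129 0.10042215713157823
ray ext a(-17.8): [-11.9  -0.4  10.9] b(72.2): [-12.9  -4.2  11.8]
cloud ext a(-17.8): [-11.9  -0.4  10.9] b(72.2): [-12.9  -4.2  11.8]
side collar 299 0.05150018318868209
ray ext a(-17.8): [-23.  -10.3  37.6] b(72.2): [-18.2  12.6  23.8]
cloud ext a(-17.8): [-21.2  -9.8  40.8] b(72.2): [-17.8  12.5  21.5]
side handle 378 0.09508009763165509
ray ext a(-17.8): [-12.6  -2.7  12.2] b(72.2): [-9.6  7.9 13.6]
cloud ext a(-17.8): [-12.6  -2.7  12.2] b(72.2): [-9.6  7.9 13.6]
```

View pics/crop_side.png

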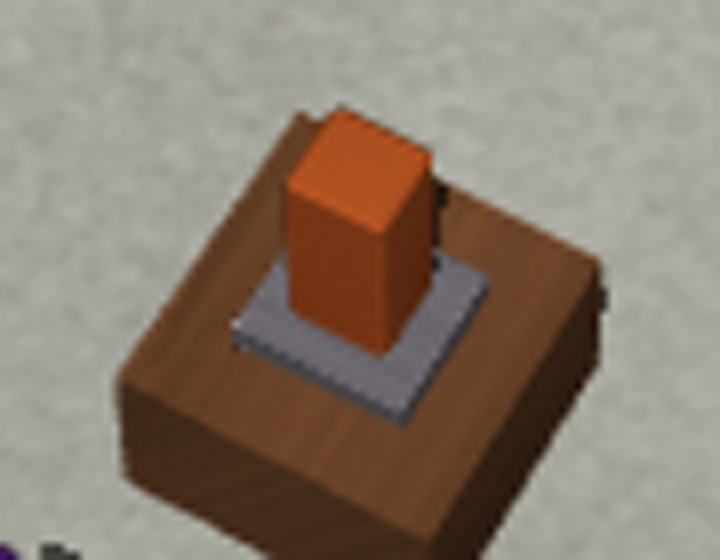

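The crop shows collar top corners at about (233,325), (402,412) and (487,278). I'll compare the edge lengths to tell x from y.

```bash
python3 - <<'E'
from h import *
P=[onz("side",272+x/8-.44,350+y/8-.44,.053)[:2]*1000 for x,y in((233,325),(402,410),(487,278))]
print(P)
for a,b in((0,1),(1,2)): d=P[b]-P[a]; print(np.hypot(*d),np.degrees(np.arctan2(d[1],d[0])))
P=[onz("side",272+x/8-.44,350+y/8-.44,.107)[:2]*1000 for x,y in((287,183),(385,234),(433,155),(342,105))]
for a in range(4): d=P[(a+1)%4]-P[a]; print(np.hypot(*d),np.degrees(np.arctan2(d[1],d[0])))
print(np.mean(P,0))
E
```

```text
[array([502.25402378, 313.10086702]), array([461.2955402 , 325.90204985]), array([449.49855314, 289.826133  ])]
42.91232525252159 162.6438640415523
37.95577268642836 -108.10797754703023
24.38935875675859 161.0237786092986
22.003156343192614 -105.82748229214124
23.335175531053803 -20.881681474359283
22.746282933865544 71.3802252975083
[474.87625935 301.8632033 ]
```

Request:
{"name": "send_rows", "arguments": {
  "commands": [
    {"hand": 0.6, "slide": [0.023, -0.027, -0.003], "yaw": 0},
    {"hand": 0.6, "slide": [0.023, -0.027, -0.003], "yaw": 0},
    {"hand": 0.6, "slide": [0.023, -0.027, -0.003], "yaw": 0},
    {"hand": 0.6, "slide": [0.023, -0.027, -0.003], "yaw": 0},
    {"hand": 0.6, "slide": [0.023, -0.027, -0.003], "yaw": 0},
    {"hand": 0.6, "slide": [0.023, -0.027, -0.003], "yaw": 0},
    {"hand": 0.6, "slide": [0.023, -0.027, -0.003], "yaw": 0},
    {"hand": 0.6, "slide": [0.023, -0.027, -0.003], "yaw": 0},
    {"hand": 0.6, "slide": [0.023, -0.027, -0.003], "yaw": 0},
    {"hand": 0.6, "slide": [0.023, -0.027, -0.003], "yaw": 0}
  ],
  "force": 40
}}

```text
time: 0.93
tool_pos: [0.3208, -0.1667, 0.2229]
tool_rot: [-3.142, -0.0, 0.399]
force: [1.7, 0.3, 0.1]
width: 0.0511
grasp_force: 0.0
```

Request:
{"name": "send_rows", "arguments": {
  "commands": [
    {"hand": 0.6, "slide": [0.023, -0.027, 0], "yaw": 0},
    {"hand": 0.6, "slide": [0.023, -0.027, 0], "yaw": 0},
    {"hand": 0.6, "slide": [0.023, -0.027, 0], "yaw": 0},
    {"hand": 0.6, "slide": [0.023, -0.027, 0], "yaw": 0},
    {"hand": 0.6, "slide": [0.023, -0.027, 0], "yaw": 0},
    {"hand": 0.6, "slide": [0.023, -0.027, 0], "yaw": 0},
    {"hand": 0.6, "slide": [0.023, -0.027, 0], "yaw": 0},
    {"hand": 0.6, "slide": [0.023, -0.027, 0], "yaw": 0},
    {"hand": 0.6, "slide": [0.023, -0.027, 0], "yaw": 0},
    {"hand": 0.6, "slide": [0.023, -0.027, 0], "yaw": 0}
  ]
}}

```text
time: 1.77
tool_pos: [0.4276, 0.1718, 0.2227]
tool_rot: [3.142, 0.0, 0.4]
force: [-0.0, -1.8, -0.3]
width: 0.0514
grasp_force: 0.0
```

Request:
{"name": "send_rows", "arguments": {
  "commands": [
    {"hand": 0.6, "slide": [0, 0, 0], "yaw": -6.97},
    {"hand": 0.6, "slide": [0, 0, 0], "yaw": -6.97},
    {"hand": 0.6, "slide": [0, 0, 0], "yaw": -6.97},
    {"hand": 0.6, "slide": [0, 0, 0], "yaw": -6.97},
    {"hand": 0.6, "slide": [0, 0, 0], "yaw": -6.97},
    {"hand": 0.6, "slide": [0, 0, 0], "yaw": -6.97},
    {"hand": 0.6, "slide": [0, 0, 0], "yaw": -6.97},
    {"hand": 0.6, "slide": [0, 0, 0], "yaw": -6.97},
    {"hand": 0.6, "slide": [0, 0, 0], "yaw": -6.97},
    {"hand": 0.6, "slide": [0, 0, 0], "yaw": -6.97}
  ]
}}

```text
time: 2.6
tool_pos: [0.4275, 0.1698, 0.2226]
tool_rot: [-3.141, 0.0, 1.622]
force: [-0.2, -0.2, -0.2]
width: 0.0512
grasp_force: 0.0
```

Request:
{"name": "send_rows", "arguments": {
  "commands": [
    {"hand": 0.6, "slide": [0, 0, 0], "yaw": -6.97},
    {"hand": 0.6, "slide": [0, 0, 0], "yaw": -6.97},
    {"hand": 0.6, "slide": [0, 0, 0], "yaw": -6.97},
    {"hand": 0.6, "slide": [0, 0, 0], "yaw": -6.97},
    {"hand": 0.6, "slide": [0, 0, 0], "yaw": -6.97},
    {"hand": 0.6, "slide": [0, 0, 0], "yaw": -6.97},
    {"hand": 0.6, "slide": [0, 0, 0], "yaw": -6.97},
    {"hand": 0.6, "slide": [0, 0, 0], "yaw": -6.97},
    {"hand": 0.6, "slide": [0, 0, 0], "yaw": -6.97},
    {"hand": 0.6, "slide": [0, 0, 0], "yaw": -6.97}
  ]
}}

```text
time: 3.43
tool_pos: [0.4275, 0.1698, 0.2227]
tool_rot: [-3.141, -0.0, 2.839]
force: [-0.3, -0.2, 0.2]
width: 0.0511
grasp_force: 0.0
```

```bash
cat >> h.py <<'E'
def to(x,y,z,yawdeg=None):
    s=manip.state(); w=s["tool_rot"][2]; d=np.array([x,y,z])-s["tool_pos"]
    from scipy.spatial.transform import Rotation as Ro
    t=Ro.from_euler("xyz",s["tool_rot"]).as_matrix().T@d
    print("t",round(s["time"],2),"pos",s["tool_pos"].round(4),"rot",np.degrees(s["tool_rot"]).round(2),"slide needed",t.round(4),"yaw cmd",None if yawdeg is None else round(-((yawdeg-np.degrees(w)+180)%360-180),2),"F",s["force"].round(1),"w",round(s["width"],4))
E
python3 -c "
from h import *
to(.475,.301,.066,162.2)"
```

```text
t 3.43 pos [0.4275 0.1698 0.2227] rot [-1.7998e+02 -2.0000e-02  1.6265e+02] slide needed [-0.0063  0.1394  0.1566] yaw cmd 0.45 F [-0.3 -0.2  0.2] w 0.0511
```

Request:
{"name": "send_rows", "arguments": {
  "commands": [
    {"hand": 0.6, "slide": [-0.0016, 0.0348, 0], "yaw": 0.45},
    {"hand": 0.6, "slide": [-0.0016, 0.0348, 0], "yaw": 0},
    {"hand": 0.6, "slide": [-0.0016, 0.0348, 0], "yaw": 0},
    {"hand": 0.6, "slide": [-0.0015, 0.035, 0], "yaw": 0},
    {"hand": 0.6, "slide": [0, 0, 0], "yaw": 0},
    {"hand": 0.6, "slide": [0, 0, 0.03], "yaw": 0},
    {"hand": 0.6, "slide": [0, 0, 0.03], "yaw": 0},
    {"hand": 0.6, "slide": [0, 0, 0.025], "yaw": 0},
    {"hand": 0.6, "slide": [0, 0, 0.015], "yaw": 0},
    {"hand": 0.6, "slide": [0, 0, 0], "yaw": 0}
  ]
}}

```text
time: 4.27
tool_pos: [0.4752, 0.2994, 0.1193]
tool_rot: [-3.137, -0.004, 2.825]
force: [-0.3, 0.4, -0.4]
width: 0.0512
grasp_force: 0.0
```

```bash
python3 -c "
from h import *
to(.475,.301,.066,162.2); p,d=snap('side','side1')
cv2.imwrite('pics/c1.png',cv2.resize(cv2.cvtColor(p,cv2.COLOR_RGB2BGR)[270:450,220:460],(800,600)))"
```

```text
t 4.27 pos [0.4752 0.2994 0.1193] rot [-179.75   -0.23  161.86] slide needed [0.0004 0.0017 0.0533] yaw cmd -0.34 F [-0.3  0.4 -0.4] w 0.0512
```

View pics/c1.png

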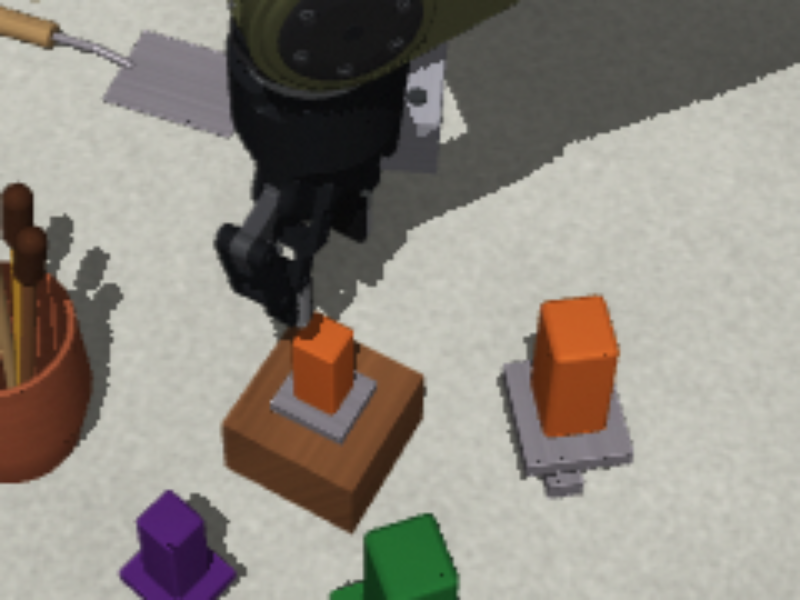

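```bash
python3 -c "
from h import *
f,cx,cy,T,_=K('side'); s=manip.state(); w=s['tool_rot'][2]; ty=np.array([np.sin(w),-np.cos(w),0])
for nm,P in (('tcp',s['tool_pos']),('f+',s['tool_pos']+.0256*ty),('f-',s['tool_pos']-.0256*ty),('handle',np.array([.475,.301,.107]))):
    q=np.linalg.inv(T)@np.r_[P,1]; u,v=cx+f*q[0]/-q[2],cy-f*q[1]/-q[2]; print(nm,P,(u-220)/.3,(v-270)/.3)
"
```

```text
tcp [0.47601557 0.29992463 0.1216164 ] 320.8668341755286 315.9809153136045
f+ [0.48398807 0.32425155 0.1216164 ] 294.93703295268483 353.7213096924209
f- [0.46804307 0.2755977  0.1216164 ] 345.9641952402772 279.452123738577
handle [0.475 0.301 0.107] 322.6986367860087 334.0979094041914
```

The near finger's tip at (300,318) fits the projected tool pose, with the handle top at (323,335), so the gripper is centred over it. Descending.

Request:
{"name": "send_rows", "arguments": {
  "commands": [
    {"hand": 0.6, "slide": [0.0005, 0.001, 0.012], "yaw": 0},
    {"hand": 0.6, "slide": [0, 0, 0.012], "yaw": 0},
    {"hand": 0.6, "slide": [0, 0, 0.012], "yaw": 0},
    {"hand": 0.6, "slide": [0, 0, 0.01], "yaw": 0},
    {"hand": 0.6, "slide": [0, 0, 0.007], "yaw": 0},
    {"hand": 0.6, "slide": [0, 0, 0.0025], "yaw": 0},
    {"hand": 0.6, "slide": [0, 0, 0], "yaw": 0},
    {"hand": 0.6, "slide": [0, 0, 0], "yaw": 0}
  ]
}}

```text
time: 4.98
tool_pos: [0.4768, 0.3017, 0.0676]
tool_rot: [3.141, 0.0, 2.825]
force: [-0.1, -1.0, -0.1]
width: 0.0512
grasp_force: 0.0
```

Request:
{"name": "send_rows", "arguments": {
  "commands": [
    {"hand": 0.2, "slide": [0, 0, 0], "yaw": 0},
    {"hand": 0.1, "slide": [0, 0, 0], "yaw": 0},
    {"hand": 0.1, "slide": [0, 0, 0], "yaw": 0},
    {"hand": 0.1, "slide": [0, 0, 0], "yaw": 0},
    {"hand": 0.1, "slide": [0, 0, 0], "yaw": 0},
    {"hand": 0.1, "slide": [0, 0, 0], "yaw": 0}
  ],
  "force": 50
}}

```text
time: 5.48
tool_pos: [0.4769, 0.3015, 0.0682]
tool_rot: [3.141, 0.001, 2.825]
force: [-2.2, -3.0, 4.6]
width: 0.0198
grasp_force: 48.8
```

```bash
python3 -c "
from h import *
to(.475,.301,.066,162.2)"
```

```text
t 5.48 pos [0.4769 0.3015 0.0682] rot [1.7997e+02 5.0000e-02 1.6186e+02] slide needed [ 0.0016 -0.0011  0.0022] yaw cmd -0.34 F [-2.2 -3.   4.6] w 0.0198
```

Request:
{"name": "send_rows", "arguments": {
  "commands": [
    {"hand": 0.1, "slide": [0, 0, -0.004], "yaw": 0},
    {"hand": 0.1, "slide": [0, 0, -0.008], "yaw": 0},
    {"hand": 0.1, "slide": [0, 0, -0.012], "yaw": 0},
    {"hand": 0.1, "slide": [0, 0, -0.015], "yaw": 0},
    {"hand": 0.1, "slide": [0, 0, -0.015], "yaw": 0},
    {"hand": 0.1, "slide": [0, 0, -0.015], "yaw": 0},
    {"hand": 0.1, "slide": [0, 0, -0.015], "yaw": 0},
    {"hand": 0.1, "slide": [0, 0, -0.006], "yaw": 0},
    {"hand": 0.1, "slide": [0, 0, 0], "yaw": 0},
    {"hand": 0.1, "slide": [0, 0, 0], "yaw": 0}
  ]
}}

```text
time: 6.32
tool_pos: [0.4766, 0.3016, 0.1575]
tool_rot: [3.141, 0.0, 2.825]
force: [-1.1, -0.4, -0.2]
width: 0.0089
grasp_force: 0.0
```

```bash
python3 -c "
from h import *
to(.5039,-.020,.150,185.9); p,d=snap('side','side2')
cv2.imwrite('pics/c2.png',cv2.resize(cv2.cvtColor(p,cv2.COLOR_RGB2BGR)[270:420,240:440],(800,600)))"
```

```text
t 6.32 pos [0.4766 0.3016 0.1575] rot [1.7998e+02 2.0000e-02 1.6186e+02] slide needed [-0.1261 -0.2971  0.0074] yaw cmd -24.04 F [-1.1 -0.4 -0.2] w 0.0089
```

View pics/c2.png

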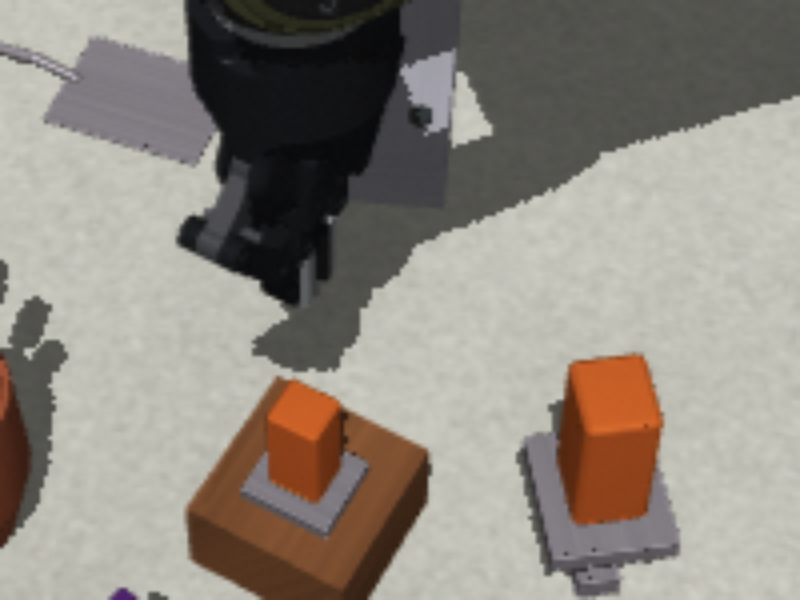

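```bash
python3 -c "
from h import *
f,cx,cy,T,_=K('side'); s=manip.state(); print(s['tool_pos'],s['width'])
for P in (s['tool_pos'],s['tool_pos']+[0,0,.0187],np.array([.475,.301,.107])):
    q=np.linalg.inv(T)@np.r_[P,1]; print((cx+f*q[0]/-q[2]-240)/.25,(cy-f*q[1]/-q[2]-270)/.25)
z=np.load('pics/side2.npz');D=z['d'];C=cloud('side',D)
for x,y in((295,295),(305,290),(300,275),(320,265),(300,398)): print(x,y,C[int(270+y*.25),int(240+x*.25)].round(4))
h=cv2.cvtColor(z['p'],cv2.COLOR_RGB2HSV); m=(h[...,0]<14)&(h[...,1]>170)&(C[...,2]>.068); m[:,330:]=0;m[:,:300]=0
Z=C[...,2]; P=C[m]; print(m.sum(),np.percentile(P[:,2],[50,95,99]),np.round(cv2.minAreaRect((P[P[:,2]>.1,:2]*1000).astype(np.float32)),1) if 0 else P[P[:,2]>.103].mean(0))
"
```

```text
[0.47632744 0.30143238 0.15686576] 0.008424233071100944
302.48548088736516 333.9395531821042
301.8904473254597 307.3642964947735
307.23836414321045 400.91749128502966
295 295 [0.4759 0.3192 0.2105]
305 290 [0.472  0.3154 0.2091]
300 275 [0.4734 0.3154 0.2191]
320 265 [0.469  0.2996 0.2046]
300 398 [0.4786 0.2991 0.1068]
373 [0.10200569 0.10770444 0.10887412] [0.47636735 0.305528   0.10588406]
```

```bash
python3 -c "
from h import *
for n,k in(('side','side2'),('side','side1')):
    z=np.load(f'pics/{k}.npz');C=cloud(n,z['d']);h=cv2.cvtColor(z['p'],cv2.COLOR_RGB2HSV)
    m=(abs(C[...,0]-.476)<.06)&(abs(C[...,1]-.301)<.08)&(C[...,2]>.115)&(z['d']>0)
    P=C[m]; V,U=np.nonzero(m); o=np.argsort(P[:,2])[:400:25]; print(k,m.sum())
    for i in o: print(U[i],V[i],P[i].round(4),z['p'][V[i],U[i]])
p,d=snap('top','top1');C=cloud('top',d)
"
```

```text
side2 10871
314 346 [0.4759 0.3132 0.1942] [59 60 59]
306 343 [0.488  0.3162 0.2029] [103 103  98]
319 335 [0.4705 0.2999 0.2071] [17 17 17]
306 341 [0.4873 0.3182 0.2112] [12 11 12]
317 340 [0.4702 0.316  0.2158] [77 78 80]
313 339 [0.476  0.3183 0.2198] [15 14 16]
319 328 [0.4703 0.3002 0.2258] [ 9  9 10]
321 323 [0.4682 0.295  0.2325] [30 32 32]
314 333 [0.4734 0.3214 0.2399] [18 20 20]
329 313 [0.4583 0.2812 0.2429] [13 14 16]
308 325 [0.4846 0.3127 0.2457] [10 10 12]
309 328 [0.4815 0.3192 0.2474] [21 23 25]
333 305 [0.4544 0.2686 0.2484] [22 23 25]
306 327 [0.4859 0.32   0.2497] [21 22 25]
310 335 [0.4763 0.3348 0.2519] [14 14 16]
307 338 [0.479  0.343  0.2546] [14 15 16]
side1 10313
310 368 [0.4788 0.3322 0.1593] [84 62 50]
329 341 [0.4585 0.2786 0.1657] [27 27 27]
330 339 [0.4572 0.2768 0.1692] [66 67 69]
309 364 [0.4798 0.3338 0.1728] [49 49 51]
320 333 [0.475  0.2724 0.175 ] [8 9 8]
301 363 [0.4918 0.3378 0.1779] [12 12 13]
325 333 [0.4658 0.2757 0.1818] [7 7 8]
308 360 [0.4809 0.3348 0.1851] [12 13 15]
310 358 [0.4779 0.3334 0.1895] [56 56 57]
324 329 [0.4671 0.2774 0.1945] [7 6 8]
328 327 [0.4609 0.2753 0.1989] [30 31 33]
332 325 [0.4545 0.2746 0.2049] [12 11 13]
312 351 [0.4746 0.3326 0.2083] [14 14 16]
337 314 [0.4501 0.2549 0.2102] [11 11 13]
305 361 [0.4805 0.3545 0.2112] [13 14 16]
299 361 [0.4891 0.3573 0.2127] [29 29 29]
```

The grip slipped: depth shows the real fingertips about 43 mm higher than the reported TCP, so they only brushed the handle's top. The stop still sits in the dock at c2 (305,440). I'll reopen, go lower and check.

Request:
{"name": "send_rows", "arguments": {
  "commands": [
    {"hand": 0.6, "slide": [0, 0, 0], "yaw": -0.3},
    {"hand": 0.6, "slide": [0, 0, 0], "yaw": 0},
    {"hand": 0.6, "slide": [0, 0, 0.02], "yaw": 0},
    {"hand": 0.6, "slide": [0, 0, 0.03], "yaw": 0},
    {"hand": 0.6, "slide": [0, 0, 0.03], "yaw": 0},
    {"hand": 0.6, "slide": [0, 0, 0], "yaw": 0},
    {"hand": 0.6, "slide": [0, 0, 0], "yaw": 0},
    {"hand": 0.6, "slide": [0, 0, 0], "yaw": 0}
  ]
}}

```text
time: 7.08
tool_pos: [0.4773, 0.3019, 0.079]
tool_rot: [3.14, 0.001, 2.83]
force: [-0.6, 0.3, 0.0]
width: 0.0509
grasp_force: 0.0
```

```bash
python3 -c "
from h import *
to(.475,.301,.024,162.2); p,d=snap('side','side3')
cv2.imwrite('pics/c3.png',cv2.resize(cv2.cvtColor(p,cv2.COLOR_RGB2BGR)[300:405,250:390],(800,600)))"
```

```text
t 7.08 pos [0.4773 0.3019 0.079 ] rot [1.7993e+02 6.0000e-02 1.6216e+02] slide needed [ 0.0019 -0.0016  0.055 ] yaw cmd -0.04 F [-0.6  0.3  0. ] w 0.0509
```

View pics/c3.png

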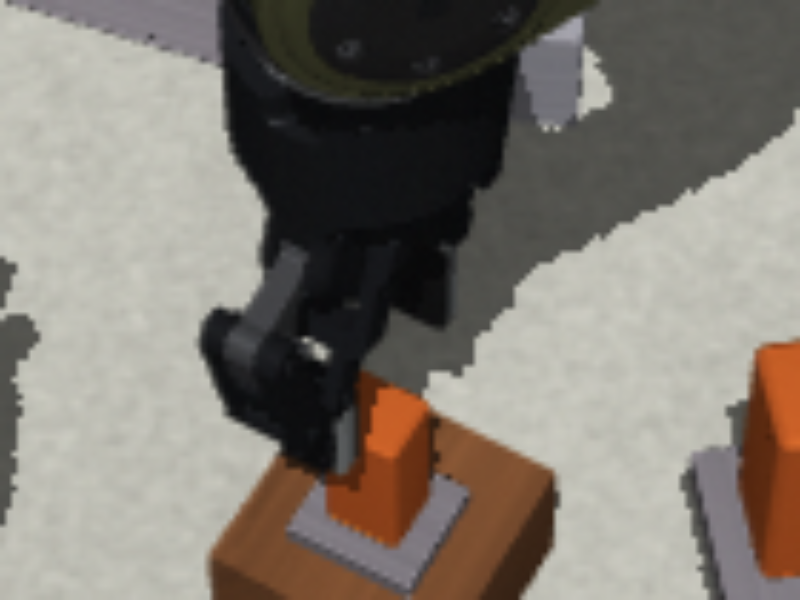

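The near finger (x 290–355, tip about y 470) lines up with the handle's left face, with its tip still near handle-top level. Descending to reported z ≈ 0.026.

Request:
{"name": "send_rows", "arguments": {
  "commands": [
    {"hand": 0.6, "slide": [0.001, -0.001, 0.01], "yaw": 0},
    {"hand": 0.6, "slide": [0, 0, 0.012], "yaw": 0},
    {"hand": 0.6, "slide": [0, 0, 0.012], "yaw": 0},
    {"hand": 0.6, "slide": [0, 0, 0.008], "yaw": 0},
    {"hand": 0.6, "slide": [0, 0, 0.006], "yaw": 0},
    {"hand": 0.6, "slide": [0, 0, 0.004], "yaw": 0},
    {"hand": 0.6, "slide": [0, 0, 0], "yaw": 0},
    {"hand": 0.6, "slide": [0, 0, 0], "yaw": 0}
  ]
}}

```text
time: 7.8
tool_pos: [0.4754, 0.301, 0.0254]
tool_rot: [-3.142, -0.0, 2.83]
force: [-0.5, -0.5, 0.3]
width: 0.0512
grasp_force: 0.0
```

Request:
{"name": "send_rows", "arguments": {
  "commands": [
    {"hand": 0.2, "slide": [0, 0, 0], "yaw": 0},
    {"hand": 0.1, "slide": [0, 0, 0], "yaw": 0},
    {"hand": 0.1, "slide": [0, 0, 0], "yaw": 0},
    {"hand": 0.1, "slide": [0, 0, 0], "yaw": 0},
    {"hand": 0.1, "slide": [0, 0, 0], "yaw": 0},
    {"hand": 0.1, "slide": [0, 0, 0], "yaw": 0}
  ],
  "force": 50
}}

```text
time: 8.3
tool_pos: [0.4757, 0.3011, 0.026]
tool_rot: [3.141, 0.001, 2.83]
force: [-0.1, 0.4, 5.4]
width: 0.0232
grasp_force: 50.0
```

Request:
{"name": "send_rows", "arguments": {
  "commands": [
    {"hand": 0.1, "slide": [0, 0, -0.004], "yaw": 0},
    {"hand": 0.1, "slide": [0, 0, -0.008], "yaw": 0},
    {"hand": 0.1, "slide": [0, 0, -0.012], "yaw": 0},
    {"hand": 0.1, "slide": [0, 0, -0.015], "yaw": 0},
    {"hand": 0.1, "slide": [0, 0, -0.015], "yaw": 0},
    {"hand": 0.1, "slide": [0, 0, -0.015], "yaw": 0},
    {"hand": 0.1, "slide": [0, 0, -0.015], "yaw": 0},
    {"hand": 0.1, "slide": [0, 0, -0.006], "yaw": 0},
    {"hand": 0.1, "slide": [0, 0, 0], "yaw": 0},
    {"hand": 0.1, "slide": [0, 0, 0], "yaw": 0}
  ]
}}

```text
time: 9.13
tool_pos: [0.4752, 0.3008, 0.1153]
tool_rot: [3.142, 0.0, 2.83]
force: [-1.1, -0.2, -2.5]
width: 0.0231
grasp_force: 49.2
```

```bash
python3 -c "
from h import *
to(.5039,-.020,.115,185.9); p,d=snap('side','side4')
cv2.imwrite('pics/c4.png',cv2.resize(cv2.cvtColor(p,cv2.COLOR_RGB2BGR)[270:420,230:430],(800,600)))"
```

```text
t 9.13 pos [0.4752 0.3008 0.1153] rot [180.     0.   162.15] slide needed [-0.1256 -0.2966  0.0003] yaw cmd -23.75 F [-1.1 -0.2 -2.5] w 0.0231
```

View pics/c4.png

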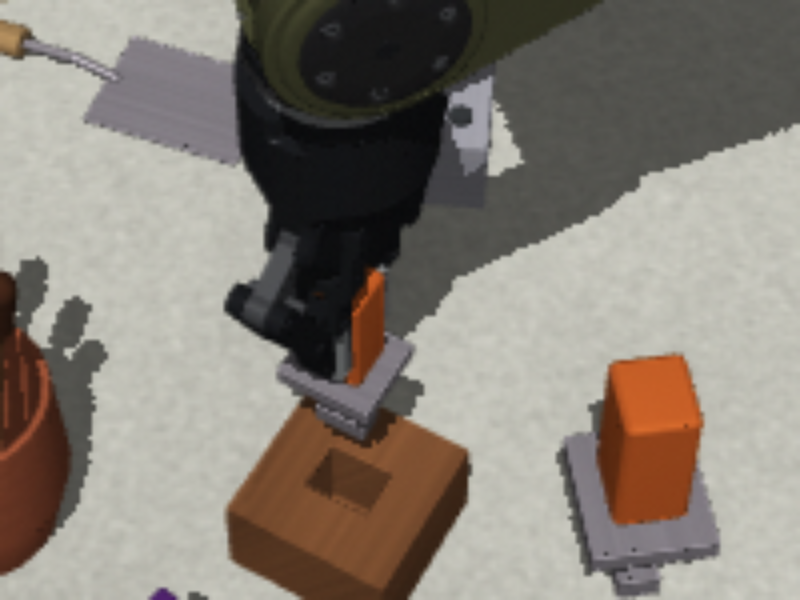

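The stop is lifted and held, its foot visible at (345,415) clear of the pocket at (348,480), with both long axes in the same direction as expected. Carrying it to the opening.

Request:
{"name": "send_rows", "arguments": {
  "commands": [
    {"hand": 0.1, "slide": [-0.007, -0.0165, 0], "yaw": 0},
    {"hand": 0.1, "slide": [-0.014, -0.033, 0], "yaw": 0},
    {"hand": 0.1, "slide": [-0.014, -0.033, 0], "yaw": 0},
    {"hand": 0.1, "slide": [-0.014, -0.033, 0], "yaw": 0},
    {"hand": 0.1, "slide": [-0.014, -0.033, 0], "yaw": 0},
    {"hand": 0.1, "slide": [-0.014, -0.033, 0], "yaw": 0},
    {"hand": 0.1, "slide": [-0.014, -0.033, 0], "yaw": 0},
    {"hand": 0.1, "slide": [-0.014, -0.033, 0], "yaw": 0},
    {"hand": 0.1, "slide": [-0.0135, -0.033, 0], "yaw": 0},
    {"hand": 0.1, "slide": [-0.007, -0.016, 0], "yaw": 0}
  ]
}}

```text
time: 10.02
tool_pos: [0.5034, -0.0231, 0.1145]
tool_rot: [-3.141, -0.001, 2.828]
force: [0.8, 0.8, -1.9]
width: 0.0234
grasp_force: 49.8
```

Request:
{"name": "send_rows", "arguments": {
  "commands": [
    {"hand": 0.1, "slide": [0, 0, 0], "yaw": -5.94},
    {"hand": 0.1, "slide": [0, 0, 0], "yaw": -5.94},
    {"hand": 0.1, "slide": [0, 0, 0], "yaw": -5.94},
    {"hand": 0.1, "slide": [0, 0, 0], "yaw": -5.94},
    {"hand": 0.1, "slide": [0, 0, 0.015], "yaw": 0},
    {"hand": 0.1, "slide": [0, 0, 0.01], "yaw": 0},
    {"hand": 0.1, "slide": [0, 0, 0], "yaw": 0},
    {"hand": 0.1, "slide": [0, 0, 0], "yaw": 0}
  ]
}}

```text
time: 10.68
tool_pos: [0.5034, -0.0197, 0.0895]
tool_rot: [3.141, -0.002, -3.039]
force: [0.0, -0.1, -1.3]
width: 0.0237
grasp_force: 49.8
```

```bash
python3 -c "
from h import *
to(.5039,-.020,.041,185.9); p,d=snap('side','side5')
cv2.imwrite('pics/c5.png',cv2.resize(cv2.cvtColor(p,cv2.COLOR_RGB2BGR)[170:320,240:440],(800,600)))"
```

```text
t 10.68 pos [ 0.5034 -0.0197  0.0895] rot [ 1.7997e+02 -1.2000e-01 -1.7412e+02] slide needed [-0.0006 -0.0004  0.0485] yaw cmd -0.02 F [ 0.  -0.1 -1.3] w 0.0237
```

View pics/c5.png

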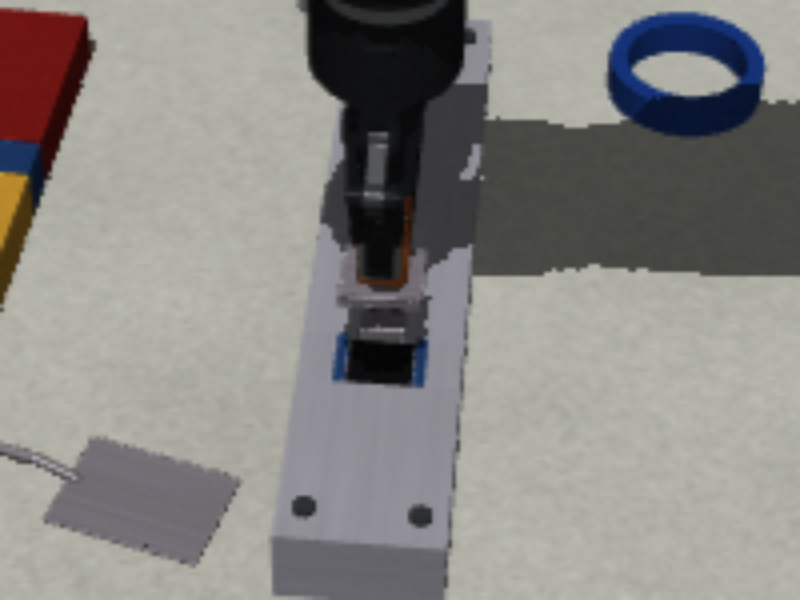

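```bash
python3 -c "
from h import *
print('foot near bottom edge',onz('side',337,255.3,.0705), onz('side',336.5,260.8,.048) )
a=onz('side',240+343/4,170+382/4,.048);b=onz('side',240+416/4,170+385/4,.048);print(a,b)
f1=onz('side',240+345/4,255,.0705);f2=onz('side',240+424/4,255.5,.0705);print(f1,f2)"
```

```text
foot near bottom edge [ 0.49902648 -0.01234698  0.0705    ] [ 0.50077263 -0.01737022  0.048     ]
[0.52093217 0.00122863 0.048     ] [ 0.48180749 -0.00454562  0.048     ]
[ 0.52184543 -0.00858416  0.0705    ] [ 0.47998148 -0.01564373  0.0705    ]
```

```bash
python3 -c "
from h import *
z=np.load('pics/side5.npz');C=cloud('side',z['d'])
for v in range(228,262,2): print(v,[f'{C[v,u,1]*1000:.0f}/{C[v,u,2]*1000:.0f}' for u in (326,330,334,337,340,344,347)], z['p'][v,337])
"
```

```text
228 ['-115/49', '23/181', '26/185', '22/182', '20/182', '-124/49', '-129/45'] [10 10 12]
230 ['-110/47', '22/174', '21/174', '25/180', '-4/154', '-117/49', '-122/45'] [13 13 13]
232 ['-35/113', '-1/147', '8/157', '7/157', '-6/147', '-41/115', '-116/45'] [ 7  8 10]
234 ['-27/114', '-2/141', '5/149', '5/150', '-6/140', '-35/114', '-108/46'] [10 11 12]
236 ['-22/113', '0/137', '6/144', '4/144', '-11/130', '-29/115', '-101/47'] [ 8 10 10]
238 ['-15/115', '-1/130', '7/139', '5/139', '-8/127', '-21/116', '-94/47'] [11 11 13]
240 ['-7/116', '-10/116', '-8/119', '-7/121', '-9/121', '-14/118', '-87/48'] [68 37 20]
242 ['-1/117', '-5/115', '-4/118', '-6/117', '-8/116', '-11/114', '-81/47'] [46 43 45]
244 ['3/115', '819/929', '3/118', '-2/114', '-3/115', '-3/116', '-72/49'] [143 137 144]
246 ['2/108', '2/109', '2/111', '-0/110', '-0/112', '-2/112', '-66/49'] [79 75 80]
248 ['-54/46', '-21/81', '-14/89', '-18/87', '-30/76', '-62/46', '-62/47'] [43 41 44]
250 ['-49/45', '-13/82', '-14/84', '-17/82', '-19/81', '-55/47', '-54/49'] [43 42 44]
252 ['-43/44', '-8/82', '-14/78', '-10/83', '-16/78', '-46/49', '-50/47'] [149 143 151]
254 ['-36/45', '-12/72', '-11/74', '-9/77', '-14/75', '-40/49', '-42/48'] [76 73 77]
256 ['-26/49', '-57/19', '-58/20', '-57/22', '-61/20', '-33/50', '-36/48'] [6 5 5]
258 ['-25/44', '-47/23', '-49/22', '-50/23', '-53/21', '-27/50', '-31/47'] [4 4 6]
260 ['819/929', '-45/18', '-43/22', '-47/20', '-47/21', '-26/45', '-27/45'] [7 7 7]
```

Depth confirms the pose: collar top z ≈ 116 mm, foot bottom ≈ 71 mm, centre near y = −19 mm, over the opening (343–416, 340–384 in the crop). Lowering.

Request:
{"name": "send_rows", "arguments": {
  "commands": [
    {"hand": 0.1, "slide": [-0.0005, -0.0005, 0.008], "yaw": 0},
    {"hand": 0.1, "slide": [0, 0, 0.008], "yaw": 0},
    {"hand": 0.1, "slide": [0, 0, 0.006], "yaw": 0},
    {"hand": 0.1, "slide": [0, 0, 0.006], "yaw": 0},
    {"hand": 0.1, "slide": [0, 0, 0.005], "yaw": 0},
    {"hand": 0.1, "slide": [0, 0, 0.005], "yaw": 0},
    {"hand": 0.1, "slide": [0, 0, 0.004], "yaw": 0},
    {"hand": 0.1, "slide": [0, 0, 0.002], "yaw": 0},
    {"hand": 0.1, "slide": [0, 0, 0], "yaw": 0}
  ]
}}

```text
time: 11.48
tool_pos: [0.5043, -0.0202, 0.0459]
tool_rot: [3.141, -0.001, -3.038]
force: [-0.2, 0.2, -3.4]
width: 0.0235
grasp_force: 49.8
```

Request:
{"name": "send_rows", "arguments": {
  "commands": [
    {"hand": 0.1, "slide": [0, 0, 0.0015], "yaw": 0},
    {"hand": 0.1, "slide": [0, 0, 0.0015], "yaw": 0},
    {"hand": 0.1, "slide": [0, 0, 0], "yaw": 0}
  ]
}}

```text
time: 11.73
tool_pos: [0.5045, -0.0202, 0.0433]
tool_rot: [-3.142, -0.0, -3.038]
force: [0.0, 0.1, -2.1]
width: 0.0234
grasp_force: 49.8
```

Request:
{"name": "send_rows", "arguments": {
  "commands": [
    {"hand": 0.1, "slide": [0, 0, 0.001], "yaw": 0},
    {"hand": 0.1, "slide": [0, 0, 0.001], "yaw": 0},
    {"hand": 0.1, "slide": [0, 0, 0], "yaw": 0}
  ]
}}

```text
time: 11.98
tool_pos: [0.5044, -0.0202, 0.0412]
tool_rot: [3.142, -0.0, -3.038]
force: [0.5, -0.7, -2.6]
width: 0.0235
grasp_force: 49.8
```

Request:
{"name": "send_rows", "arguments": {
  "commands": [
    {"hand": 0.1, "slide": [0, 0, 0.001], "yaw": 0},
    {"hand": 0.1, "slide": [0, 0, 0], "yaw": 0}
  ]
}}

```text
time: 12.15
tool_pos: [0.5047, -0.0202, 0.041]
tool_rot: [-3.142, 0.0, -3.038]
force: [-2.3, -0.0, 5.1]
width: 0.0235
grasp_force: 50.9
```

Contact at reported 0.041 means the foot is on the track. Dragging along −tool-y.

Request:
{"name": "send_rows", "arguments": {
  "commands": [
    {"hand": 0.1, "slide": [0, -0.002, 0], "yaw": 0},
    {"hand": 0.1, "slide": [0, -0.004, 0], "yaw": 0},
    {"hand": 0.1, "slide": [0, -0.004, 0], "yaw": 0},
    {"hand": 0.1, "slide": [0, -0.004, 0], "yaw": 0},
    {"hand": 0.1, "slide": [0, -0.004, 0], "yaw": 0},
    {"hand": 0.1, "slide": [0, -0.004, 0], "yaw": 0},
    {"hand": 0.1, "slide": [0, -0.004, 0], "yaw": 0},
    {"hand": 0.1, "slide": [0, -0.004, 0], "yaw": 0},
    {"hand": 0.1, "slide": [0, -0.004, 0], "yaw": 0},
    {"hand": 0.1, "slide": [0, 0, 0], "yaw": 0}
  ]
}}

```text
time: 12.98
tool_pos: [0.5085, -0.0546, 0.041]
tool_rot: [3.142, 0.001, -3.039]
force: [-0.2, 1.6, 3.9]
width: 0.023
grasp_force: 50.9
```

```bash
cat > r.py <<'E'
from h import *
s=manip.state(); a=np.radians(5.9); d=s["tool_pos"][:2]-[.5132,-.1095]
print("rail x,y mm",1000*(d@[np.cos(a),np.sin(a)]),1000*(d@[-np.sin(a),np.cos(a)]),"z",s["tool_pos"][2],"F",s["force"].round(1),np.degrees(s["tool_rot"]).round(2))
E
python3 r.py
```

```text
rail x,y mm 1.0160688337720623 55.129767988724566 z 0.04095661478824317 F [-0.2  1.6  3.9] [ 1.8000e+02  8.0000e-02 -1.7411e+02]
```

Request:
{"name": "send_rows", "arguments": {
  "commands": [
    {"hand": 0.1, "slide": [0.0008, -0.0015, 0.0006], "yaw": 0},
    {"hand": 0.1, "slide": [0, -0.0015, 0], "yaw": 0},
    {"hand": 0.1, "slide": [0, -0.0015, 0], "yaw": 0},
    {"hand": 0.1, "slide": [0, -0.0015, 0], "yaw": 0},
    {"hand": 0.1, "slide": [0, -0.0015, 0], "yaw": 0},
    {"hand": 0.1, "slide": [0, -0.0015, 0], "yaw": 0},
    {"hand": 0.1, "slide": [0, -0.0015, 0], "yaw": 0},
    {"hand": 0.1, "slide": [0, -0.0015, 0], "yaw": 0}
  ]
}}

```text
time: 13.65
tool_pos: [0.5094, -0.0656, 0.0409]
tool_rot: [3.141, 0.002, -3.039]
force: [-0.9, 9.5, 12.4]
width: 0.0232
grasp_force: 51.6
```

Request:
{"name": "send_rows", "arguments": {
  "commands": [
    {"hand": 0.1, "slide": [0, -0.0015, 0], "yaw": 0},
    {"hand": 0.1, "slide": [0, -0.0015, 0], "yaw": 0},
    {"hand": 0.1, "slide": [0, -0.0015, 0], "yaw": 0},
    {"hand": 0.1, "slide": [0, -0.0015, 0], "yaw": 0}
  ]
}}

```text
time: 13.98
tool_pos: [0.51, -0.0716, 0.0409]
tool_rot: [3.141, 0.002, -3.039]
force: [-0.9, 9.4, 12.4]
width: 0.0231
grasp_force: 51.6
```

Request:
{"name": "send_rows", "arguments": {
  "commands": [
    {"hand": 0.1, "slide": [0, -0.0015, 0], "yaw": 0},
    {"hand": 0.1, "slide": [0, -0.0015, 0], "yaw": 0},
    {"hand": 0.1, "slide": [0, -0.0015, 0], "yaw": 0},
    {"hand": 0.1, "slide": [0, -0.0015, 0], "yaw": 0}
  ]
}}

```text
time: 14.32
tool_pos: [0.5106, -0.0775, 0.0409]
tool_rot: [3.141, 0.002, -3.038]
force: [0.2, 9.6, 12.8]
width: 0.0237
grasp_force: 51.7
```

Request:
{"name": "send_rows", "arguments": {
  "commands": [
    {"hand": 0.1, "slide": [0, -0.0015, 0], "yaw": 0},
    {"hand": 0.1, "slide": [0, -0.0015, 0], "yaw": 0},
    {"hand": 0.1, "slide": [0, -0.0015, 0], "yaw": 0},
    {"hand": 0.1, "slide": [0, -0.0015, 0], "yaw": 0}
  ]
}}

```text
time: 14.65
tool_pos: [0.5112, -0.0835, 0.0409]
tool_rot: [3.141, 0.002, -3.038]
force: [-0.7, 8.8, 12.8]
width: 0.0234
grasp_force: 51.7
```

Request:
{"name": "send_rows", "arguments": {
  "commands": [
    {"hand": 0.1, "slide": [0, -0.0015, 0], "yaw": 0},
    {"hand": 0.1, "slide": [0, -0.0015, 0], "yaw": 0},
    {"hand": 0.1, "slide": [0, -0.0015, 0], "yaw": 0},
    {"hand": 0.1, "slide": [0, -0.0015, 0], "yaw": 0},
    {"hand": 0.1, "slide": [0, -0.0015, 0], "yaw": 0}
  ]
}}

```text
time: 15.07
tool_pos: [0.512, -0.091, 0.0409]
tool_rot: [3.141, 0.002, -3.038]
force: [-1.8, 9.9, 13.5]
width: 0.0235
grasp_force: 51.7
```

Request:
{"name": "send_rows", "arguments": {
  "commands": [
    {"hand": 0.1, "slide": [0, -0.0015, 0], "yaw": 0},
    {"hand": 0.1, "slide": [0, -0.0015, 0], "yaw": 0},
    {"hand": 0.1, "slide": [0, -0.0015, 0], "yaw": 0},
    {"hand": 0.1, "slide": [0, -0.0015, 0], "yaw": 0},
    {"hand": 0.1, "slide": [0, -0.0015, 0], "yaw": 0}
  ]
}}

```text
time: 15.48
tool_pos: [0.5127, -0.0984, 0.041]
tool_rot: [3.141, 0.002, -3.038]
force: [-2.1, 9.2, 13.3]
width: 0.0234
grasp_force: 51.7
```

Request:
{"name": "send_rows", "arguments": {
  "commands": [
    {"hand": 0.1, "slide": [0, -0.0015, 0], "yaw": 0},
    {"hand": 0.1, "slide": [0, -0.0015, 0], "yaw": 0},
    {"hand": 0.1, "slide": [0, -0.0015, 0], "yaw": 0},
    {"hand": 0.1, "slide": [0, -0.0015, 0], "yaw": 0},
    {"hand": 0.1, "slide": [0, -0.0015, 0], "yaw": 0}
  ]
}}

```text
time: 15.9
tool_pos: [0.5134, -0.1058, 0.0409]
tool_rot: [3.141, 0.002, -3.038]
force: [-0.9, 10.2, 13.5]
width: 0.0238
grasp_force: 51.7
```

Request:
{"name": "send_rows", "arguments": {
  "commands": [
    {"hand": 0.1, "slide": [0, -0.0015, 0], "yaw": 0},
    {"hand": 0.1, "slide": [0, -0.0015, 0], "yaw": 0},
    {"hand": 0.1, "slide": [0, -0.0015, 0], "yaw": 0},
    {"hand": 0.1, "slide": [0, -0.0015, 0], "yaw": 0},
    {"hand": 0.1, "slide": [0, -0.0015, 0], "yaw": 0}
  ]
}}

```text
time: 16.32
tool_pos: [0.5142, -0.1133, 0.041]
tool_rot: [3.141, 0.002, -3.038]
force: [-2.2, 9.6, 12.7]
width: 0.0236
grasp_force: 51.7
```

Request:
{"name": "send_rows", "arguments": {
  "commands": [
    {"hand": 0.1, "slide": [0, -0.0015, 0], "yaw": 0},
    {"hand": 0.1, "slide": [0, -0.0015, 0], "yaw": 0},
    {"hand": 0.1, "slide": [0, -0.0015, 0], "yaw": 0},
    {"hand": 0.1, "slide": [0, -0.0015, 0], "yaw": 0},
    {"hand": 0.1, "slide": [0, -0.0015, 0], "yaw": 0}
  ]
}}

```text
time: 16.73
tool_pos: [0.515, -0.1208, 0.041]
tool_rot: [3.141, 0.002, -3.038]
force: [-1.9, 9.4, 14.0]
width: 0.0234
grasp_force: 51.7
```

Request:
{"name": "send_rows", "arguments": {
  "commands": [
    {"hand": 0.1, "slide": [0, -0.0015, 0], "yaw": 0},
    {"hand": 0.1, "slide": [0, -0.0015, 0], "yaw": 0},
    {"hand": 0.1, "slide": [0, -0.0015, 0], "yaw": 0},
    {"hand": 0.1, "slide": [0, -0.0015, 0], "yaw": 0},
    {"hand": 0.1, "slide": [0, -0.0015, 0], "yaw": 0}
  ]
}}

```text
time: 17.15
tool_pos: [0.5158, -0.1282, 0.041]
tool_rot: [3.141, 0.002, -3.038]
force: [-1.5, 9.3, 12.3]
width: 0.0237
grasp_force: 51.7
```

Request:
{"name": "send_rows", "arguments": {
  "commands": [
    {"hand": 0.1, "slide": [0, -0.0015, 0], "yaw": 0},
    {"hand": 0.1, "slide": [0, -0.0015, 0], "yaw": 0},
    {"hand": 0.1, "slide": [0, -0.0015, 0], "yaw": 0},
    {"hand": 0.1, "slide": [0, -0.0015, 0], "yaw": 0},
    {"hand": 0.1, "slide": [0, -0.0015, 0], "yaw": 0}
  ]
}}

```text
time: 17.57
tool_pos: [0.5165, -0.1357, 0.041]
tool_rot: [3.141, 0.002, -3.038]
force: [-1.4, 9.2, 12.7]
width: 0.0231
grasp_force: 51.7
```

Request:
{"name": "send_rows", "arguments": {
  "commands": [
    {"hand": 0.1, "slide": [0, -0.0015, 0], "yaw": 0},
    {"hand": 0.1, "slide": [0, -0.0015, 0], "yaw": 0},
    {"hand": 0.1, "slide": [0, -0.0015, 0], "yaw": 0},
    {"hand": 0.1, "slide": [0, -0.0015, 0], "yaw": 0},
    {"hand": 0.1, "slide": [0, -0.0015, 0], "yaw": 0}
  ]
}}

```text
time: 17.98
tool_pos: [0.5172, -0.1432, 0.0409]
tool_rot: [3.141, 0.002, -3.038]
force: [-0.6, 9.2, 12.4]
width: 0.0235
grasp_force: 51.7
```

Request:
{"name": "send_rows", "arguments": {
  "commands": [
    {"hand": 0.1, "slide": [0, -0.0015, 0], "yaw": 0},
    {"hand": 0.1, "slide": [0, -0.0015, 0], "yaw": 0},
    {"hand": 0.1, "slide": [0, -0.0015, 0], "yaw": 0},
    {"hand": 0.1, "slide": [0, -0.0015, 0], "yaw": 0},
    {"hand": 0.1, "slide": [0, -0.0015, 0], "yaw": 0}
  ]
}}

```text
time: 18.4
tool_pos: [0.518, -0.1507, 0.0409]
tool_rot: [3.141, 0.002, -3.038]
force: [-1.4, 9.6, 13.3]
width: 0.0234
grasp_force: 51.7
```

Request:
{"name": "send_rows", "arguments": {
  "commands": [
    {"hand": 0.1, "slide": [0, -0.0015, 0], "yaw": 0},
    {"hand": 0.1, "slide": [0, -0.0015, 0], "yaw": 0},
    {"hand": 0.1, "slide": [0, -0.0015, 0], "yaw": 0},
    {"hand": 0.1, "slide": [0, -0.0015, 0], "yaw": 0},
    {"hand": 0.1, "slide": [0, -0.0015, 0], "yaw": 0}
  ]
}}

```text
time: 18.82
tool_pos: [0.5187, -0.1582, 0.0408]
tool_rot: [3.141, 0.002, -3.038]
force: [-1.3, 9.0, 10.6]
width: 0.0236
grasp_force: 51.5
```

Request:
{"name": "send_rows", "arguments": {
  "commands": [
    {"hand": 0.1, "slide": [0, -0.0015, 0], "yaw": 0},
    {"hand": 0.1, "slide": [0, -0.0015, 0], "yaw": 0},
    {"hand": 0.1, "slide": [0, 0, 0], "yaw": 0}
  ]
}}

```text
time: 19.07
tool_pos: [0.5182, -0.162, 0.0396]
tool_rot: [-3.141, -0.0, -3.038]
force: [-0.2, 0.6, -3.5]
width: 0.0233
grasp_force: 49.9
```

It dropped: vertical force is gone and z has fallen. Lowering into the groove.

Request:
{"name": "send_rows", "arguments": {
  "commands": [
    {"hand": 0.1, "slide": [0, -0.0008, 0.002], "yaw": 0},
    {"hand": 0.1, "slide": [0, 0, 0.002], "yaw": 0},
    {"hand": 0.1, "slide": [0, 0, 0], "yaw": 0}
  ]
}}

```text
time: 19.32
tool_pos: [0.518, -0.1624, 0.035]
tool_rot: [3.141, -0.001, -3.039]
force: [-0.0, -0.4, -3.2]
width: 0.0235
grasp_force: 49.9
```

Request:
{"name": "send_rows", "arguments": {
  "commands": [
    {"hand": 0.1, "slide": [0, 0, 0.002], "yaw": 0},
    {"hand": 0.1, "slide": [0, 0, 0.002], "yaw": 0},
    {"hand": 0.1, "slide": [0, 0, 0.001], "yaw": 0},
    {"hand": 0.1, "slide": [0, 0, 0], "yaw": 0}
  ]
}}

```text
time: 19.65
tool_pos: [0.5182, -0.1623, 0.0304]
tool_rot: [3.141, -0.001, -3.038]
force: [-0.2, 0.2, -2.2]
width: 0.0232
grasp_force: 49.9
```

Request:
{"name": "send_rows", "arguments": {
  "commands": [
    {"hand": 0.1, "slide": [0, 0, 0.001], "yaw": 0},
    {"hand": 0.1, "slide": [0, 0, 0.0008], "yaw": 0},
    {"hand": 0.1, "slide": [0, 0, 0], "yaw": 0}
  ]
}}

```text
time: 19.9
tool_pos: [0.5185, -0.1624, 0.029]
tool_rot: [-3.142, 0.0, -3.038]
force: [0.4, -0.1, -2.9]
width: 0.0232
grasp_force: 50.1
```

Request:
{"name": "send_rows", "arguments": {
  "commands": [
    {"hand": 0.1, "slide": [0, 0, 0.001], "yaw": 0},
    {"hand": 0.1, "slide": [0, 0, 0], "yaw": 0},
    {"hand": 0.1, "slide": [0, 0, 0], "yaw": 0}
  ]
}}

```text
time: 20.15
tool_pos: [0.5185, -0.1624, 0.029]
tool_rot: [-3.141, 0.0, -3.038]
force: [-5.6, 1.8, 10.4]
width: 0.0236
grasp_force: 51.6
```

Firm contact 12 mm below track level, so it is fully home. Letting go.

Request:
{"name": "send_rows", "arguments": {
  "commands": [
    {"hand": 0.6, "slide": [0, 0, -0.001], "yaw": 0},
    {"hand": 0.6, "slide": [0, 0, 0], "yaw": 0},
    {"hand": 0.6, "slide": [0, 0, 0], "yaw": 0},
    {"hand": 0.6, "slide": [0, 0, 0], "yaw": 0},
    {"hand": 0.6, "slide": [0, 0, 0], "yaw": 0},
    {"hand": 0.6, "slide": [0, 0, 0], "yaw": 0}
  ]
}}

```text
time: 20.65
tool_pos: [0.5184, -0.1624, 0.0289]
tool_rot: [3.142, -0.0, -3.038]
force: [0.4, 0.4, 0.2]
width: 0.0512
grasp_force: 0.0
```

Request:
{"name": "send_rows", "arguments": {
  "commands": [
    {"hand": 0.6, "slide": [0, 0, -0.008], "yaw": 0},
    {"hand": 0.6, "slide": [0, 0, -0.012], "yaw": 0},
    {"hand": 0.6, "slide": [0, 0, -0.015], "yaw": 0},
    {"hand": 0.6, "slide": [0, 0, -0.02], "yaw": 0},
    {"hand": 0.6, "slide": [0, 0, -0.025], "yaw": 0},
    {"hand": 0.6, "slide": [0, 0, -0.025], "yaw": 0},
    {"hand": 0.6, "slide": [0, 0, -0.025], "yaw": 0},
    {"hand": 0.6, "slide": [0, 0, -0.025], "yaw": 0},
    {"hand": 0.6, "slide": [0, 0, 0], "yaw": 0},
    {"hand": 0.6, "slide": [0, 0, 0], "yaw": 0}
  ]
}}

```text
time: 21.48
tool_pos: [0.5189, -0.1625, 0.1863]
tool_rot: [-3.14, 0.003, -3.038]
force: [0.9, -0.3, -0.8]
width: 0.0514
grasp_force: 0.0
```

```bash
python3 -c "
from h import *
p,d=snap('side','side6'); C=cloud('side',d)
h=cv2.cvtColor(p,cv2.COLOR_RGB2HSV); m=(h[...,0]<14)&(h[...,1]>170)&(abs(C[...,0]-.5185)<.04)&(abs(C[...,1]+.162)<.04)
P=C[m]; t=P[P[:,2]>np.percentile(P[:,2],97)-.004]; print(m.sum(),'top z',np.percentile(P[:,2],97),t.mean(0))
cv2.imwrite('pics/c6.png',cv2.resize(cv2.cvtColor(p,cv2.COLOR_RGB2BGR)[140:290,240:440],(800,600)))"
```

```text
243 top z 0.11097824124553148 [ 0.51894859 -0.15906227  0.10930845]
```

View pics/c6.png

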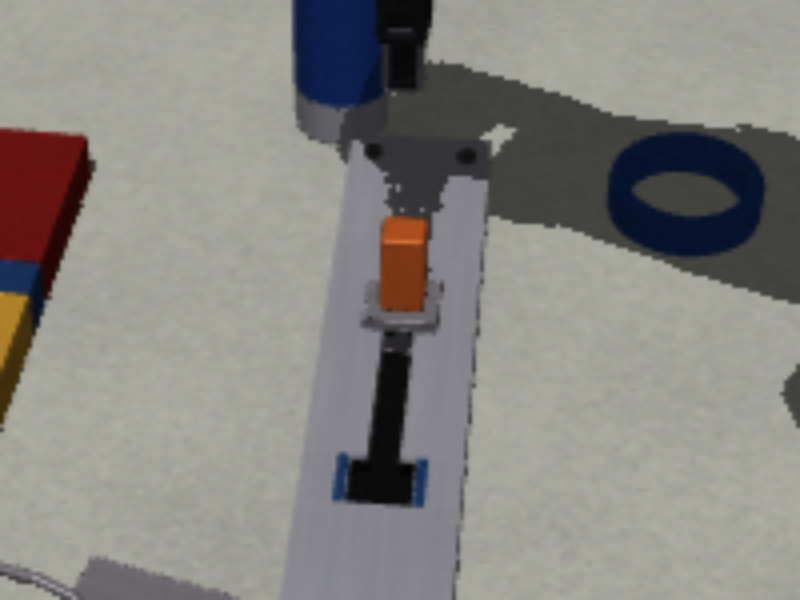

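The stop stands upright, released, in the slot at (403,265), with its collar on the cover and its top at z ≈ 0.110 m as expected when home. The foot is just visible through the slot at (397,342). The tape, can and scraper in view look undisturbed.

```bash
python3 -c "
from h import *
print(manip.close_job())"
```

```text
the job is handed in; nothing more can be done
None
```

The stop is released and standing upright in the groove at about rail y = −52 mm, and I handed the job in at about 21.5 s; it was felt to seat 12 mm below the track and its top measures 110 mm, so the collar is down on the cover, though no verdict came back.

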